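# Push the slide box home into the corner stop

## Robot

A 6-joint arm with a two-finger parallel gripper is mounted at the origin on the work surface. World frame = base frame: x ahead of the robot, y to its left, z up, the work surface at z = 0. Lengths are in m, angles in rad, forces in N, time in s.
With the tool pointing down it reaches from about 0.3 to 0.95 m from the base axis. Payload 3.1 kg.
Tool frame: the origin (TCP) lies at the very end of the fingers, on their centre line; the grasp point (between the pads) lies 19 mm behind it; z points along the fingers, y is the line along which they close (so a half turn about z gives the same grasp; the last joint's range is limited). The gripper opens to 85 mm and grips with 20 to 120 N. Pads are 22 mm wide; open, the fingers measure 114 mm over their backs; the gripper's body (76 mm by 85 mm) begins 54 mm behind the grasp point. The pads swing forward as they close: fully open they stand 13 mm farther back than shut.
Start: joints at [-1.309, 0.308, 1.634, -0, 1.2, -0.07], TCP at [0.204, -0.591, 0.231] pointing down, gripper open.
Joint ranges: [-3.06, 3.06], [-0.79, 1.96], [0.05, 2.63], [-1.19, 4.34], [0.05, 2.64], [-2.94, 2.94]. Speed limits (rad/s): [2.79, 2.79, 3.14, 3.14, 3.14, 3.14].

## Interface

Orientations are given as a unit quaternion [x, y, z, w].
In Python, from rig import manip gives the robot as it stands.
- The arm moves only by the tool arm_command, never from a script. Its arguments are lists of equal length, an entry for each row: "travel": the shift along the world's x, y, z in mm, a list of three; "delta_rot": the turn, a rotation vector about the world's x, y, z in rad, a list of three. A call has 1 to 12 rows; each row shifts and turns the commanded pose from where the row before left it; what a row does not reach is not made up. A row lasts 1/8 s, in which the tool goes at most 62.5 mm and 10.7 degrees, less where a joint would pass 70% of its speed; a pose out of reach is approached as far as the arm can. A call is refused whole if a number of a shift passes 62.5 or a number of a turn 0.188, either way. A call with a gripper value outside its range is refused whole. "fingers" is the opening, from 0 (shut) to 1 (fully open), set as the call begins (left out, the last holds). The fingers move at their own pace and stop on an object; the grip force is fixed at half the most. Time passes only in rows, so rows that do not move let the fingers close. It gives the time, the measured TCP pose, the force, the opening and the grip force at its end, in the units of the state.
- manip.sense(): the state, without advancing time (a new reading comes with each control period).
- manip.grab_frame(name): name is "side" or "top" or "wrist"; returns a dict with "img" (480x640x3 uint8, red, green, blue), "intrinsics" (3x3 intrinsics, pixels), "dist" ([k1, k2, p1, p2, k3] as OpenCV has them; the pictures are not rectified), "world_from_camera" (4x4, takes a point from camera to world coordinates). Camera axes: x right, y up, looking along -z (the intrinsics and any distortion apply to the point x, -y, -z); pixel columns grow to the right and rows downward; lengths in m; the calibration is good to about 2 mm. A picture is of the moment at which its call begins. There is no depth.
- manip.sign_off(): hands the job in; it is judged then, once.
Trained networks look in the newest picture that a camera, given by its name, has taken for a name from the list of things; names that differ only in an ending like _2 or _b are one class to them, and where a whole thing is asked for, a point or a joint stands for the part that bears it (a point fixed in the world has none). Each returns a list of dicts, best first, with "conf" (0 to 1); they miss things now and then, are a little off and sometimes report something else, mostly with a low value. They report only what shows in the picture. A call takes as long as a camera call. They do not tell look-alikes from the thing itself.
- manip.look_for(camera, query): "at" ([x, y, z] in m, in world coordinates, good to about 4 mm: the middle of the surface that is visible of it).
- manip.outline_of(camera, query): "pixels" (480x640 bool, what is visible of it).
The state is a dict: "time_s": time; "q": joint angles; "qd": joint speeds; "joint_torque": joint torques, N m; "ee_pos": TCP position; "tcp_rot": TCP orientation; "force": force on the tool from outside, world axes, zero at the start; "ft_torque": the same for the moment, N m; "grip_width": opening from 0.0 (shut) to 1.0 (fully open); "finger_force": force on a finger pad.
Only numpy, scipy, OpenCV 4.12 (cv2) and the standard library are available. Lean on these libraries where they do the work, as an engineer would, in place of code of your own. Each camera call takes 0.05 s, during which the arm holds its last target. There are 200 camera calls.

## Task

Push the white slide box along the bench, with the fingertips or the outside of the fingers, until it sits home in the corner of the metal stop: its long side flush against the long rail and its end against the short end stop. Only slide it, do not pick it up or tip it, and leave everything else on the bench where it stands.

Things in the scene. Friction and masses are not known exactly. Their poses are not given: they have to be found in the camera images.
- slide_box: white plastic slide box, lid shut, plain brown card label on top, loose, 0.25-0.5 kg; 95 mm along its x, 120 along its y, 34 tall, too wide to grasp; origin: centre of underside, z up. Starts on the robot's side of the long rail, right of the end stop, turned up to 23 degrees from the stop's axes. Home: axes parallel to the stop's, origin at x = -0.0475, y = -0.060 in the stop's frame
- corner_stop: L-shaped aluminium stop, fixed, 22 mm tall, walls 12 mm; origin: inside corner at bench level, z up. Long rail's inner face: plane x = 0, from the corner to y = -0.36 (rail and a 3 mm high flange lie beyond, to x = 0.034). End stop's inner face: plane y = 0, from the corner to x = -0.10 (stop lies at +y). Its x points away from the robot, up to 9 degrees askew
- vial_a: small glass vial with a black screw cap, 26 mm across, 52 mm tall, standing loose; origin at the centre of its underside; a bystander, behind the long rail
- vial_b: small glass vial with a black screw cap, 26 mm across, 52 mm tall, standing loose; origin at the centre of its underside; a bystander, behind the long rail
- vial_c: small glass vial with a black screw cap, 26 mm across, 52 mm tall, standing loose; origin at the centre of its underside; a bystander, to the left of the end stop
- vial_d: small glass vial with a black screw cap, 26 mm across, 52 mm tall, standing loose; origin at the centre of its underside; a bystander, to the right of the slide box
- cover_box: small flat white cover-glass box, 45 x 60 x 24 mm, loose; origin at the centre of its underside; a bystander on the right, to be left alone
- dropper: amber glass dropper bottle with a rubber bulb, 48 mm across, 106 mm tall, loose; origin at the centre of its underside; a bystander on the left
- dish: clear round culture dish, 94 mm across, 15 mm tall, loose; origin at the centre of its underside; a bystander on the right, which may have changed places with the cover-glass box
There are look-alikes about, which are no part of the job. Leave any orange or purple look-alike of the slide_box alone.

How it is judged:
At the end, for the whole second after the job is handed in: The slide box lies flat on the bench, at rest, within 4 mm of touching both the long rail and the end stop and within 0.05 rad (3 degrees) of parallel to the rail; every bystander is within 15 mm of where it stood (x of slide_box in the frame of corner_stop between -0.0515 and -0.0455 m and y of slide_box in the frame of corner_stop between -0.064 and -0.058 m and angle between the x axis of slide_box and the x axis of corner_stop, either way round below 0.05 rad and height (world z) of slide_box below 0.003 m and angle between slide_box's own z axis and vertical below 0.03 rad and linear speed of slide_box below 0.01 m/s and distance of each of vial_a, vial_b, vial_c, vial_d, cover_box, dropper, dish from where it was at the start of the episode below 0.015 m).
It fails at once if the slide box is lifted more than 8 mm or tipped more than 0.15 rad (height (world z) of slide_box above 0.008 m or angle between slide_box's own z axis and vertical above 0.15 rad).
It fails at once if a bystander is moved 15 mm or more, lifted or knocked over (distance of any of vial_a, vial_b, vial_c, vial_d, cover_box, dropper, dish from where it was at the start of the episode above 0.015 m or angle between any of vial_a, vial_b, vial_c, vial_d, cover_box, dropper, dish's own z axis and vertical above 0.3 rad).
It also fails if it takes over 45 s, if anything falls off the work surface, if the arm or the gripper's body presses on something with over 40 N, if the wrist force passes 120 N, or if a joint passes its speed limit or range.

## Working session

There is one attempt and no reset: what is moved stays moved. The work goes in short steps, Python scripts to look and compute and a tool call to move; the robot and the scene stay as the last step left them, time stands still between calls to the robot, and variables do not carry over. Pictures are saved under pics/ and viewed, at most 10 in all, crops included, and the job is handed in when it is done.

Besides the shell and the picture viewer there is one more tool, called after ">>>" as name(argument=value, ...) on one line, values as JSON. arm_command: Moves the arm, as the interface text tells. Its arguments: {"type":"object","properties":{"travel":{"type":"array","items":{"type":"array","items":{"type":"number"}}},"delta_rot":{"type":"array","items":{"type":"array","items":{"type":"number"}}},"fingers":{"type":"number"}},"required":["travel","delta_rot"]}

```bash
mkdir -p pics; ls; python3 - <<'E'
from rig import manip
import cv2
for c in ("top","side"):
    f=manip.grab_frame(c); cv2.imwrite(f"pics/{c}0.png",f["img"][:,:,::-1])
    print(c,f["intrinsics"].tolist(),f["dist"],f["world_from_camera"].round(3).tolist())
    for n in ("slide_box","corner_stop","vial_a","cover_box","dropper","dish"):
        print(n,[(round(d["conf"],2),[round(float(v),3) for v in d["at"]]) for d in manip.look_for(c,n)])
print(manip.sense())
E
```

```text
pics
top [[582.0100511466837, 0.0, 321.75597753196223], [0.0, 582.0100511466837, 242.68811404089163], [0.0, 0.0, 1.0]] [0.04124287 0.         0.         0.         0.        ] [[-0.008, 0.991, -0.135, 0.392], [-1.0, -0.008, 0.004, -0.068], [0.003, 0.135, 0.991, 1.512], [0.0, 0.0, 0.0, 1.0]]
slide_box [(0.82, [0.529, -0.149, 0.032]), (0.82, [0.824, -0.176, 0.033]), (0.81, [0.68, 0.257, 0.035]), (0.66, [0.35, -0.287, 0.036]), (0.65, [0.401, 0.025, 0.036])]
corner_stop [(0.58, [0.655, -0.067, 0.007])]
vial_a [(0.7, [0.687, -0.131, 0.053]), (0.57, [0.529, 0.155, 0.056]), (0.4, [0.521, -0.32, 0.052])]
cover_box [(0.68, [0.612, -0.475, 0.025])]
dropper [(0.71, [0.47, 0.318, 0.047])]
dish [(0.58, [0.476, -0.476, 0.015])]
side [[440.5563758137208, 0.0, 318.55975849212416], [0.0, 440.5563758137208, 239.98209469246532], [0.0, 0.0, 1.0]] [0.02785825 0.         0.         0.         0.        ] [[-0.876, 0.31, -0.369, 0.239], [-0.482, -0.562, 0.672, 0.565], [0.001, 0.767, 0.642, 0.63], [0.0, 0.0, 0.0, 1.0]]
slide_box [(0.97, [0.518, -0.133, 0.036]), (0.74, [0.669, 0.272, 0.031]), (0.66, [0.396, 
[... 394 characters left out ...]
66, 0.016])]
{'time_s': 0.7, 'q': array([-1.30866104e+00,  3.08062832e-01,  1.63375509e+00,  3.13212230e-05,
        1.19971063e+00, -6.97090125e-02]), 'qd': array([ 0.00025847,  0.00092488, -0.00047463,  0.00013976, -0.00061707,
        0.00035621]), 'joint_torque': array([-6.21571817e-04, -4.15128207e+01, -2.77006423e+01, -1.72761638e-04,
        8.53930615e-04, -5.60966186e-06]), 'ee_pos': array([ 0.20360255, -0.59093898,  0.23131663]), 'tcp_rot': array([9.86267408e-01, 1.65156286e-01, 1.76060203e-05, 3.04976813e-05]), 'force': array([-0.73884787,  0.47848125,  0.18935946]), 'ft_torque': array([ 0.01391974, -0.03255694, -0.04955306]), 'finger_force': 0.0, 'grip_width': 0.9993383776423889}
```

View pics/top0.png

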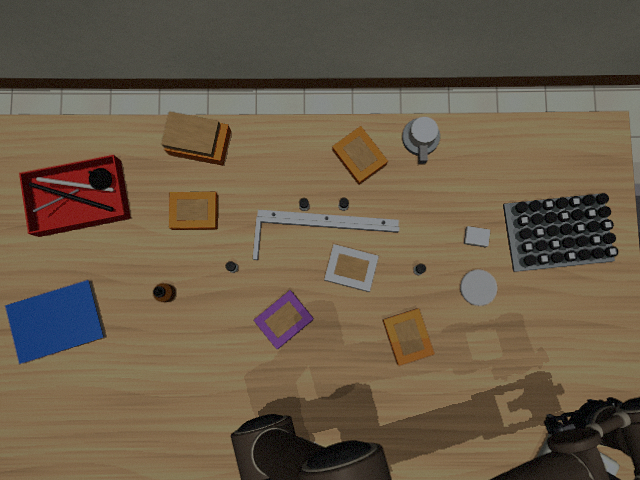

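View pics/side0.png

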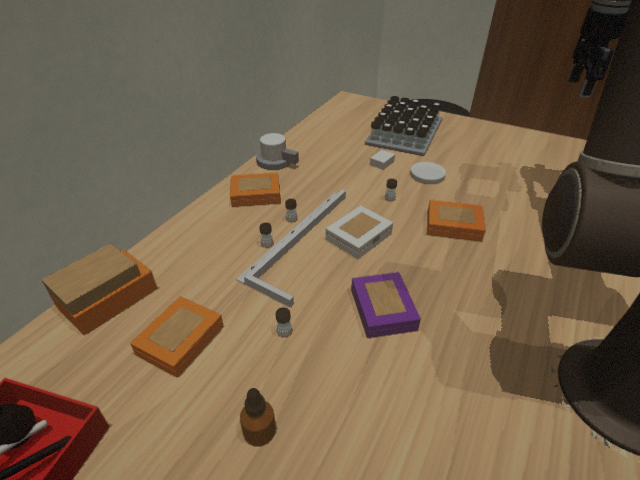

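The white box is at top (351,268), with the stop's corner near (262,222), the rail running right to (398,226), and vial_d at (420,268) just right of the box. The purple look-alike is at (284,319). Next I fit the model outlines to the network masks.

```bash
cat > fit.py <<'E'
import numpy as np, cv2, sys
from scipy.optimize import minimize
from rig import manip
def proj(f,P):
    W=np.linalg.inv(f["world_from_camera"]); C=(W[:3,:3]@P.T).T+W[:3,3]
    C=C*[1,-1,-1]
    return cv2.projectPoints(C,np.zeros(3),np.zeros(3),f["intrinsics"],f["dist"])[0][:,0]
def prism(x0,x1,y0,y1,h):
    return np.array([[x,y,z] for x in(x0,x1) for y in(y0,y1) for z in(0,h)],float)
BOX=[prism(-.0475,.0475,-.06,.06,.034)]
STOP=[prism(0,.012,-.36,.012,.022),prism(-.10,.012,0,.012,.022),prism(0,.034,-.36,.012,.003)]
S=4
def render(f,parts,p):
    c,s=np.cos(p[2]),np.sin(p[2]); R=np.array([[c,-s,0],[s,c,0],[0,0,1]])
    m=np.zeros((480*S,640*S),np.uint8)
    for q in parts:
        u=proj(f,q@R.T+[p[0],p[1],0])
        h=cv2.convexHull(np.round(((u+.5)*S-.5)*16).astype(np.int32))
        cv2.fillConvexPoly(m,h,1,shift=4)
    return cv2.resize(m.astype(np.float32),(640,480),interpolation=cv2.INTER_AREA)
def fit(f,mask,parts,p0):
    cost=lambda p: np.abs(render(f,parts,p)-mask).sum()/mask.sum()
    p0=np.array(p0,float); sim=np.array([p0,p0+[.015,0,0],p0+[0,.015,0],p0+[0,0,.12]])
    for _ in range(2):
        r=minimize(cost,p0,method="Nelder-Mead",options=dict(initial_simplex=sim,xatol=1e-4,fatol=1e-4)); p0=r.x
        sim=np.array([p0,p0+[.004,0,0],p0+[0,-.004,0],p0+[0,0,-.03]])
    return r.x,r.fun
def pick(f,cam,name,near):
    u=proj(f,np.array([near],float))[0]; best=None
    for d in manip.outline_of(cam,name):
        ys,xs=np.nonzero(d["pixels"]); e=np.hypot(xs.mean()-u[0],ys.mean()-u[1])
        if best is None or e<best[0]: best=(e,d["pixels"].astype(np.float32))
    return best[1] if best and best[0]<40 else None
def measure(near,p0,stop=False):
    for cam in("top","side"):
        f=manip.grab_frame(cam)
        m=pick(f,cam,"slide_box",near)
        if m is not None: print(cam,"box",fit(f,m,BOX,p0))
        if stop:
            m=pick(f,cam,"corner_stop",(.64,-.05,.01))
            if m is not None: print(cam,"stop",fit(f,m,STOP,(.65,.07,-.07)))
E
python3 - <<'E'
from fit import *
measure((.525,-.142,.034),(.525,-.142,-.2),True)
for c in("top","side"):
    f=manip.grab_frame(c)
    for d in manip.look_for(c,"vial_a"): print(c,d["conf"],d["at"])
E
```

```text
top box (array([ 0.52990497, -0.14684162, -0.25422148]), np.float64(0.03175770491361618))
top stop (array([ 0.65394943,  0.08617092, -0.08163398]), np.float64(0.11675210297107697))
side box (array([ 0.5299203 , -0.150988  , -0.25433857]), np.float64(0.04199129343032837))
side stop (array([ 0.65333346,  0.08597127, -0.08226602]), np.float64(0.09769078344106674))
top 0.47 [0.6896, -0.0295, 0.0533]
top 0.46 [0.69, -0.1358, 0.0532]
side 0.61 [0.6902, -0.0209, 0.0338]
side 0.59 [0.5293, 0.1609, 0.0389]
side 0.56 [0.6904, -0.1219, 0.0357]
side 0.55 [0.5148, -0.3149, 0.0322]
```

>>> arm_command(travel=[[18.8, 37.6, 0], [18.8, 37.6, 0], [18.8, 37.6, 0], [18.8, 37.6, 0], [18.8, 37.6, 0], [18.8, 37.6, 0], [18.8, 37.6, -10], [18.8, 37.6, -15], [18.8, 37.6, -25], [18.8, 37.6, -25], [18.8, 37.6, -25], [18.8, 37.6, -25]], delta_rot=[[0, 0, -0.0345], [0, 0, -0.0345], [0, 0, -0.0345], [0, 0, -0.0345], [0, 0, -0.0345], [0, 0, -0.0345], [0, 0, -0.0345], [0, 0, -0.0345], [0, 0, -0.0345], [0, 0, -0.0345], [0, 0, -0.0345], [0, 0, -0.0345]], fingers=0.6)

```text
time_s: 2.7
ee_pos: [0.4301, -0.1387, 0.106]
tcp_rot: [0.999, -0.042, 0.001, 0.0]
force: [-0.2, -1.4, 0.2]
grip_width: 0.598
finger_force: 0.0
```

>>> arm_command(travel=[[0, 0, -25], [0, 0, -25], [0, 0, -25], [0, 0, -15], [0, 0, -8], [10, -0.8, 0], [10, -0.8, 0], [8, -0.7, 0], [6, -0.5, 0], [6, -0.5, 0], [6, -0.5, 0], [6, -0.5, 0]], delta_rot=[[0, 0, 0], [0, 0, 0], [0, 0, 0], [0, 0, 0], [0, 0, 0], [0, 0, 0], [0, 0, 0], [0, 0, 0], [0, 0, 0], [0, 0, 0], [0, 0, 0], [0, 0, 0]])

```text
time_s: 4.2
ee_pos: [0.4813, -0.144, 0.008]
tcp_rot: [0.999, -0.041, -0.0, -0.0]
force: [-1.7, -0.2, -1.1]
grip_width: 0.602
finger_force: 0.7
```

>>> arm_command(travel=[[6, -0.5, 0], [6, -0.5, 0], [6, -0.5, 0], [6, -0.5, 0]], delta_rot=[[0, 0, 0], [0, 0, 0], [0, 0, 0], [0, 0, 0]])

```text
time_s: 4.7
ee_pos: [0.5042, -0.1456, 0.0082]
tcp_rot: [0.999, -0.041, -0.002, -0.0]
force: [-4.2, -0.3, 3.9]
grip_width: 0.6
finger_force: 2.7
```

```bash
python3 - <<'E'
from fit import *
print(manip.sense()["ee_pos"],manip.sense()["force"])
measure((.55,-.147,.034),(.55,-.147,-.12))
f=manip.grab_frame("top"); cv2.imwrite("pics/top1.png",f["img"][180:400,200:460,::-1].repeat(2,0).repeat(2,1))
E
```

```text
[ 0.50420998 -0.14559993  0.00816201] [-4.22764394 -0.34444569  3.93363974]
top box (array([ 0.58259649, -0.14206871, -0.13398315]), np.float64(2.8965516090393066))
side box (array([ 0.58421122, -0.13904405,  0.39996119]), np.float64(0.42034482955932617))
```

View pics/top1.png

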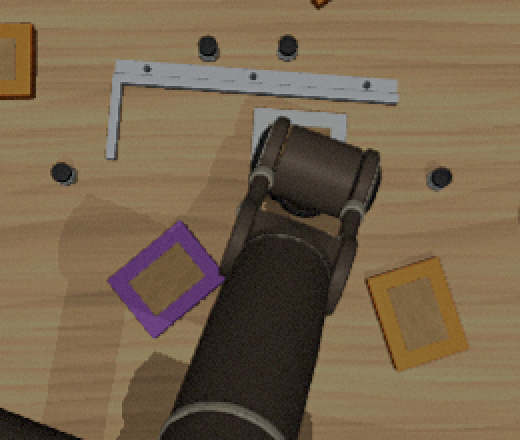

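The arm hides much of the box, but it is now nearly parallel to the rail, with its far edge at crop (300,112). I'll push 19 mm more, back off and look from clear.

>>> arm_command(travel=[[6, -0.5, 0], [6, -0.5, 0], [5, -0.4, 0], [2, -0.2, 0], [0, 0, 0], [-15, 1.2, 0], [-20, 1.6, 0], [0, -20, 40], [0, -40, 40], [0, -50, 20], [0, -50, 0], [0, -50, 0]], delta_rot=[[0, 0, 0], [0, 0, 0], [0, 0, 0], [0, 0, 0], [0, 0, 0], [0, 0, 0], [0, 0, 0], [0, 0, 0.1], [0, 0, 0.17], [0, 0, 0.18], [0, 0, 0.18], [0, 0, 0.18]])

```text
time_s: 6.45
ee_pos: [0.4892, -0.3567, 0.1094]
tcp_rot: [0.933, 0.359, 0.001, 0.001]
force: [0.6, -0.4, 0.3]
grip_width: 0.601
finger_force: 0.0
```

```bash
python3 - <<'E'
from fit import *
print(manip.sense()["ee_pos"],manip.sense()["tcp_rot"])
measure((.59,-.147,.034),(.587,-.147,-.08),True)
E
```

```text
[ 0.4892353  -0.35667231  0.10937023] [9.33491334e-01 3.58596407e-01 9.17283903e-04 1.30578250e-03]
top box (array([ 0.58484098, -0.1433889 , -0.08645445]), np.float64(0.049645133316516876))
top stop (array([ 0.65376586,  0.08661345, -0.07959503]), np.float64(0.08065129071474075))
side box (array([ 0.58494585, -0.14660887, -0.06198126]), np.float64(0.04765278473496437))
side stop (array([ 0.65245012,  0.08651648, -0.06633233]), np.float64(0.20999875664710999))
```

>>> arm_command(travel=[[17.5, 22.6, 0], [17.5, 22.6, 0], [17.5, 22.6, 0], [17.5, 22.6, 0], [17.3, 22.6, 0], [0, 0, 0], [0, 0, 0]], delta_rot=[[0, 0, 0.151], [0, 0, 0.151], [0, 0, 0.151], [0, 0, 0.151], [0, 0, 0.15], [0, 0, 0], [0, 0, 0]], fingers=0.5)

```text
time_s: 7.62
ee_pos: [0.5759, -0.241, 0.1081]
tcp_rot: [0.738, 0.675, -0.0, -0.0]
force: [0.1, -0.8, -0.2]
grip_width: 0.496
finger_force: 0.0
```

>>> arm_command(travel=[[0, 0, -25], [0, 0, -25], [0, 0, -25], [0, 0, -15], [0, 0, -9], [0.6, 7, 0], [0.6, 7, 0], [0.5, 6, 0], [0.5, 6, 0], [0.5, 6, 0], [0.5, 6, 0], [0.5, 6, 0]], delta_rot=[[0, 0, 0], [0, 0, 0], [0, 0, 0], [0, 0, 0], [0, 0, 0], [0, 0, 0], [0, 0, 0], [0, 0, 0], [0, 0, 0], [0, 0, 0], [0, 0, 0], [0, 0, 0]])

```text
time_s: 9.12
ee_pos: [0.5809, -0.1985, 0.01]
tcp_rot: [0.738, 0.675, 0.0, 0.001]
force: [0.1, -5.0, 2.9]
grip_width: 0.503
finger_force: 2.4
```

>>> arm_command(travel=[[0.6, 7, 0], [0.6, 7, 0], [0.6, 7, 0], [0.6, 7, 0], [0.6, 7, 0], [0.6, 7, 0], [0.6, 7, 0], [0.6, 7, 0], [0.6, 7, 0], [0.6, 7, 0], [0.6, 7, 0], [0.6, 7, 0]], delta_rot=[[0, 0, 0], [0, 0, 0], [0, 0, 0], [0, 0, 0], [0, 0, 0], [0, 0, 0], [0, 0, 0], [0, 0, 0], [0, 0, 0], [0, 0, 0], [0, 0, 0], [0, 0, 0]])

```text
time_s: 10.62
ee_pos: [0.588, -0.1142, 0.01]
tcp_rot: [0.738, 0.675, 0.0, 0.001]
force: [-0.8, -6.1, 4.4]
grip_width: 0.499
finger_force: 2.8
```

```bash
python3 - <<'E'
from fit import *
print(manip.sense()["ee_pos"],manip.sense()["force"])
f=manip.grab_frame("side"); cv2.imwrite("pics/side2.png",f["img"][120:400,160:460,::-1].repeat(2,0).repeat(2,1))
E
```

```text
[ 0.58803112 -0.11420241  0.00995685] [-0.7993269  -6.10813166  4.44724466]
```

View pics/side2.png

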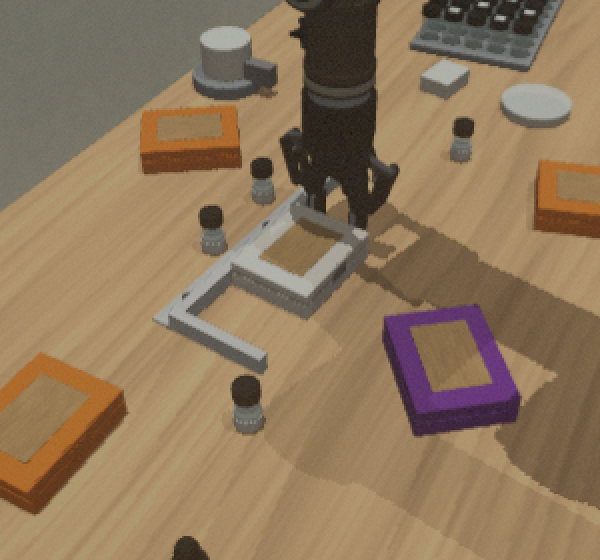

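The box slides straight along the rail, with its leading edge at crop (270,285) and the end stop at (220,340). Nothing else has been disturbed.

>>> arm_command(travel=[[0.6, 7, 0], [0.6, 7, 0], [0.6, 7, 0], [0.6, 7, 0], [0.6, 7, 0], [0.6, 7, 0], [0.5, 6, 0], [0.5, 6, 0], [0.4, 5, 0], [0.3, 4, 0], [0.2, 3, 0], [0.2, 2, 0]], delta_rot=[[0, 0, 0], [0, 0, 0], [0, 0, 0], [0, 0, 0], [0, 0, 0], [0, 0, 0], [0, 0, 0], [0, 0, 0], [0, 0, 0], [0, 0, 0], [0, 0, 0], [0, 0, 0]])

```text
time_s: 12.18
ee_pos: [0.5933, -0.0464, 0.0098]
tcp_rot: [0.738, 0.675, -0.0, 0.001]
force: [0.3, -5.8, 4.6]
grip_width: 0.502
finger_force: 3.0
```

>>> arm_command(travel=[[0.1, 1.5, 0], [0.1, 1.5, 0], [0, 0, 0]], delta_rot=[[0, 0, 0], [0, 0, 0], [0, 0, 0]])

```text
time_s: 12.55
ee_pos: [0.5935, -0.0433, 0.0098]
tcp_rot: [0.738, 0.675, -0.0, 0.0]
force: [-0.9, -5.7, 4.1]
grip_width: 0.501
finger_force: 2.6
```

>>> arm_command(travel=[[0.1, 1, 0], [0.1, 1, 0], [0.1, 1, 0], [0, 0, 0]], delta_rot=[[0, 0, 0], [0, 0, 0], [0, 0, 0], [0, 0, 0]])

```text
time_s: 13.05
ee_pos: [0.5939, -0.0423, 0.0098]
tcp_rot: [0.737, 0.676, -0.001, 0.002]
force: [-1.2, -11.3, 4.3]
grip_width: 0.497
finger_force: 5.5
```

>>> arm_command(travel=[[0.1, 1, 0], [0, 0, 0]], delta_rot=[[0, 0, 0], [0, 0, 0]])

```text
time_s: 13.3
ee_pos: [0.5942, -0.0422, 0.0098]
tcp_rot: [0.737, 0.676, -0.001, 0.002]
force: [-0.2, -13.2, 2.9]
grip_width: 0.501
finger_force: 6.8
```

>>> arm_command(travel=[[-1, -10, 0], [-2, -25, 0], [0, 0, 40], [0, 0, 50], [-11, 16, 10], [-11, 16, 0], [-11, 16, 0], [-11, 16, 0], [-11, 16, 0], [-11, 16, 0], [-11, 16.5, 0], [0, 0, 0]], delta_rot=[[0, 0, 0], [0, 0, 0], [0, 0, 0], [0, 0, -0.17], [0, 0, -0.174], [0, 0, -0.174], [0, 0, -0.174], [0, 0, -0.174], [0, 0, -0.174], [0, 0, -0.174], [0, 0, -0.174], [0, 0, -0.174]])

```text
time_s: 14.8
ee_pos: [0.5109, 0.0408, 0.108]
tcp_rot: [0.999, -0.042, -0.002, -0.001]
force: [0.4, -0.1, -0.6]
grip_width: 0.498
finger_force: 0.0
```

>>> arm_command(travel=[[0, 0, 0], [0, 0, 0]], delta_rot=[[0, 0, 0], [0, 0, 0]])

```text
time_s: 15.05
ee_pos: [0.5132, 0.039, 0.1089]
tcp_rot: [0.999, -0.039, -0.001, -0.0]
force: [0.3, 0.8, -1.1]
grip_width: 0.499
finger_force: 0.0
```

```bash
python3 - <<'E'
from fit import *
print(manip.sense()["ee_pos"],manip.sense()["tcp_rot"])
measure((.6,.03,.034),(.6,.03,-.08))
f=manip.grab_frame("side"); cv2.imwrite("pics/side3.png",f["img"][120:400,160:460,::-1].repeat(2,0).repeat(2,1))
E
```

```text
[0.51316611 0.03904892 0.10886081] [ 9.99239658e-01 -3.89826375e-02 -5.89104013e-04 -3.37042770e-04]
top box (array([ 0.60238696,  0.03015903, -0.08493981]), np.float64(1.178667664527893))
side box (array([ 0.59950672,  0.02259409, -0.05061964]), np.float64(0.14977164566516876))
```

View pics/side3.png

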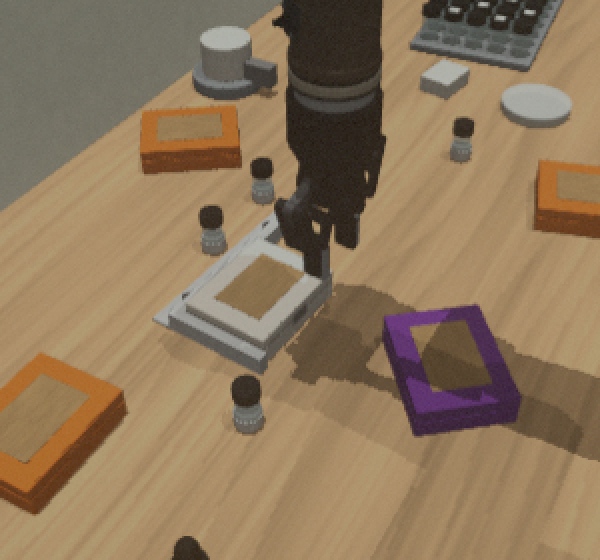

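The box is now against the end stop, with its near corner at crop (265,345), and the vials have not moved. Last is the press toward the rail.

>>> arm_command(travel=[[0, -3, -25], [0, 0, -25], [0, 0, -25], [0, 0, -15], [0, 0, -9], [5, -0.4, 0], [5, -0.4, 0], [4, -0.3, 0], [2, -0.2, 0], [1, -0.1, 0], [0, 0, 0]], delta_rot=[[0, 0, 0], [0, 0, 0], [0, 0, 0], [0, 0, 0], [0, 0, 0], [0, 0, 0], [0, 0, 0], [0, 0, 0], [0, 0, 0], [0, 0, 0], [0, 0, 0]])

```text
time_s: 16.68
ee_pos: [0.5306, 0.0343, 0.0103]
tcp_rot: [0.999, -0.04, -0.0, 0.0]
force: [-0.4, 0.3, 0.5]
grip_width: 0.499
finger_force: 0.0
```

>>> arm_command(travel=[[1, -0.1, 0], [1, -0.1, 0], [0, 0, 0]], delta_rot=[[0, 0, 0], [0, 0, 0], [0, 0, 0]])

```text
time_s: 17.05
ee_pos: [0.5327, 0.0341, 0.0103]
tcp_rot: [0.999, -0.04, 0.0, -0.0]
force: [-0.2, 0.0, 0.6]
grip_width: 0.501
finger_force: 0.0
```

>>> arm_command(travel=[[1.5, -0.1, 0], [1.5, -0.1, 0], [1, -0.1, 0], [1, -0.1, 0], [0, 0, 0]], delta_rot=[[0, 0, 0], [0, 0, 0], [0, 0, 0], [0, 0, 0], [0, 0, 0]])

```text
time_s: 17.68
ee_pos: [0.5378, 0.0336, 0.0103]
tcp_rot: [0.999, -0.04, 0.0, -0.0]
force: [-0.4, -0.0, -0.6]
grip_width: 0.5
finger_force: 0.0
```

>>> arm_command(travel=[[1, -0.1, 0], [1, -0.1, 0], [0, 0, 0]], delta_rot=[[0, 0, 0], [0, 0, 0], [0, 0, 0]])

```text
time_s: 18.05
ee_pos: [0.5398, 0.0335, 0.0103]
tcp_rot: [0.999, -0.04, 0.0, -0.0]
force: [-0.7, -0.5, -0.0]
grip_width: 0.503
finger_force: 0.0
```

>>> arm_command(travel=[[1, -0.1, 0], [1, -0.1, 0], [0, 0, 0]], delta_rot=[[0, 0, 0], [0, 0, 0], [0, 0, 0]])

```text
time_s: 18.42
ee_pos: [0.5402, 0.0333, 0.01]
tcp_rot: [0.999, -0.04, -0.002, 0.0]
force: [-4.9, 0.4, 3.4]
grip_width: 0.498
finger_force: 2.2
```

>>> arm_command(travel=[[1, -0.1, 0], [1, -0.1, 0], [0, 0, 0]], delta_rot=[[0, 0, 0], [0, 0, 0], [0, 0, 0]])

```text
time_s: 18.8
ee_pos: [0.5414, 0.0331, 0.0099]
tcp_rot: [0.999, -0.04, -0.002, 0.0]
force: [-6.2, 1.0, 4.5]
grip_width: 0.5
finger_force: 3.1
```

>>> arm_command(travel=[[1, -0.1, 0], [1, -0.1, 0], [0, 0, 0]], delta_rot=[[0, 0, 0], [0, 0, 0], [0, 0, 0]])

```text
time_s: 19.18
ee_pos: [0.5413, 0.0331, 0.0096]
tcp_rot: [0.999, -0.04, -0.005, 0.0]
force: [-10.0, 0.6, 6.8]
grip_width: 0.502
finger_force: 4.8
```

>>> arm_command(travel=[[1, -0.1, 0], [0, 0, 0]], delta_rot=[[0, 0, 0], [0, 0, 0]])

```text
time_s: 19.42
ee_pos: [0.5413, 0.0331, 0.0094]
tcp_rot: [0.999, -0.04, -0.006, 0.0]
force: [-10.6, 0.7, 9.8]
grip_width: 0.5
finger_force: 5.6
```

The box has stopped on the rail. I'll retract and check.

>>> arm_command(travel=[[-6, 0.5, 0], [-18, 1, 0], [0, -5, 40], [0, -30, 50], [-10, -55, 30], [-10, -55, 0], [-10, -55, 0], [-10, -55, 0], [-10, -55, 0]], delta_rot=[[0, 0, 0], [0, 0, 0], [0, 0, 0], [0, 0, 0], [0, 0, 0], [0, 0, 0], [0, 0, 0], [0, 0, 0], [0, 0, 0]])

```text
time_s: 20.55
ee_pos: [0.4736, -0.2777, 0.1305]
tcp_rot: [0.999, -0.04, 0.002, 0.001]
force: [0.6, 0.2, 0.1]
grip_width: 0.5
finger_force: 0.0
```

```bash
python3 - <<'E'
from fit import *
measure((.6,.03,.034),(.6,.03,-.08))
f=manip.grab_frame("top"); cv2.imwrite("pics/top4.png",cv2.resize(f["img"][180:330,200:400,::-1],None,fx=4,fy=4,interpolation=cv2.INTER_CUBIC))
for n in("vial_a","dish","cover_box","dropper"): print(n,[d["at"] for d in manip.look_for("top",n)])
E
```

```text
top box (array([ 0.60185764,  0.03044259, -0.07340409]), np.float64(0.06188118830323219))
side box (array([ 0.60057708,  0.01957236, -0.03480268]), np.float64(0.1398821473121643))
vial_a [[0.6901, -0.0266, 0.0516]]
dish [[0.475, -0.4856, 0.0159], [0.5269, 0.155, 0.053]]
cover_box [[0.6059, -0.4721, 0.0233]]
dropper [[0.4651, 0.3188, 0.046]]
```

View pics/top4.png

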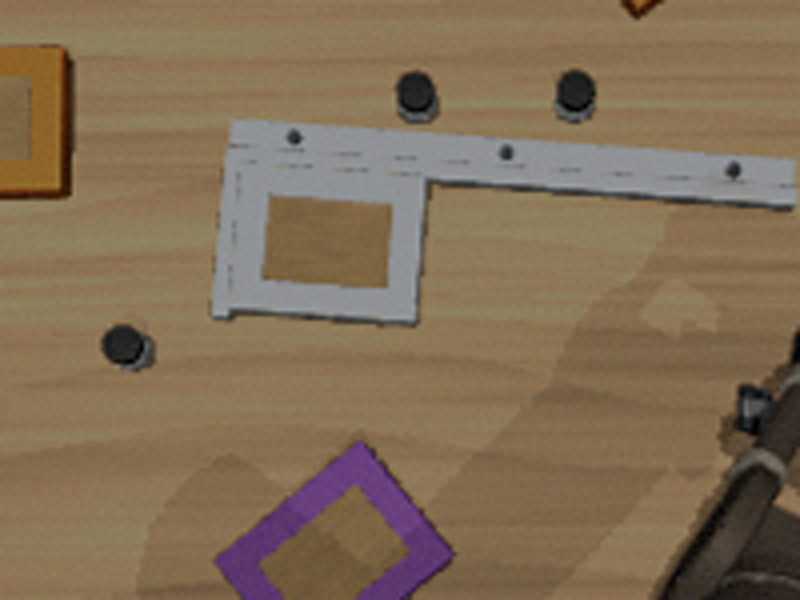

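The box sits flush against the rail and the end stop: crop corners (240,175)–(415,320), at (-0.047, -0.060) in the stop's frame. The bystanders stand where they were.

```bash
python3 -c "
from rig import manip
print(manip.sign_off())"
```

```text
the job is handed in; nothing more can be done
None
```

The white slide box is home in the corner of the stop, measured at about (-0.047, -0.060) m in the stop's frame and within about 0.01 rad of parallel; I touched nothing else and handed the job in at about 21 s (no verdict was returned).

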